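# Set out the riveting corner

## Robot

A 6-joint arm with a two-finger parallel gripper is mounted at the origin on the work surface. World frame = base frame: x ahead of the robot, y to its left, z up, the work surface at z = 0. Lengths are in m, angles in rad, forces in N, time in s.
With the tool pointing down it reaches from about 0.325 to 0.925 m from the base axis. Payload 3.1 kg.
Tool frame: the origin (TCP) lies at the very end of the fingers, on their centre line; the grasp point (between the pads) lies 19 mm behind it; z points along the fingers, y is the line along which they close (so a half turn about z gives the same grasp; the last joint's range is limited). The gripper opens to 85 mm and grips with 20 to 120 N. Pads are 22 mm wide; open, the fingers measure 114 mm over their backs; the gripper's body (76 mm by 85 mm) begins 54 mm behind the grasp point. The pads swing forward as they close: fully open they stand 13 mm farther back than shut.
Start: joints at [1.222, 0.217, 1.613, -0, 1.311, -0.112], TCP at [0.147, 0.608, 0.231] pointing down, gripper open.
Joint ranges: [-2.75, 2.75], [-0.78, 2.1], [0.31, 2.55], [-1.13, 4.27], [0.13, 2.63], [-2.58, 2.58]. Speed limits (rad/s): [2.79, 2.79, 3.14, 3.14, 3.14, 3.14].

## Interface

Orientations are given as a unit quaternion [x, y, z, w].
In Python, from bench import robot gives the robot as it stands.
- The arm moves only by the tool step_arm, never from a script. Its argument "targets" is text: rows parted by semicolons, each of 7 numbers parted by spaces: the shift along the world's x, y, z each as a share of 0.15 m, from -1 to 1, then the turn, a rotation vector about the world's x, y, z each as a share of pi/2 rad, from -1 to 1, then the opening, from 0 (shut) to 1 (fully open). In form: tx ty tz rx ry rz claw; .... A call has exactly 10 rows; each row is the pose to reach, as a shift and turn from the pose commanded when the call began; what a row does not reach only later rows make up. A row lasts 1/12 s, in which the tool goes at most 41.7 mm and 7.16 degrees, less where a joint would pass 70% of its speed; a pose out of reach is approached as far as the arm can. A call with a number of a shift or a turn outside -1 to 1 is refused whole. A call with a gripper value outside its range is refused whole. The fingers move at their own pace and stop on an object; "force" is the grip in N (left out, the last holds). Time passes only in rows, so rows that repeat a pose let the fingers close, or fill a call up. It gives the time, the measured TCP pose, the force, the opening and the grip force at its end, in the units of the state.
- robot.get_state(): the state, without advancing time (a new reading comes with each control period).
- robot.snapshot(name): name is "scene" or "top" or "wrist"; returns the picture (400x640x3 uint8, red, green, blue); there is no depth.
- robot.camera_info(name): a dict with "fx", "fy", "cx", "cy" (pixels), "R" (3x3) and "t" (3): a world point X has camera coordinates R X + t. Camera axes: x right, y down, z forward; pixel columns grow to the right and rows downward; lengths in m; the calibration is good to about 2 mm. A picture is of the moment at which its call begins: read the wrist's pose just before it. camera_info takes no time and is no camera call; for the wrist camera it gives the pose at the moment of the call.
- robot.sign_off(): hands the job in; it is judged then, once.
The state is a dict: "clock": time; "joint_pos": joint angles; "qd": joint speeds; "joint_torque": joint torques, N m; "ee_pos": TCP position; "orientation": TCP orientation; "contact_force": force on the tool from outside, world axes, zero at the start; "moment": the same for the moment, N m; "width": finger opening in m; "gripper_force": force on a finger pad.
Only numpy, scipy, OpenCV 4.12 (cv2) and the standard library are available. Lean on these libraries where they do the work, as an engineer would, in place of code of your own. Each camera call takes 0.05 s, during which the arm holds its last target. There are 200 camera calls.

## Task

Stand the round steel anvil on the middle of the wooden block, then the setter upright, foot down, on the middle of the anvil. Stand the small red-lidded jar on the bench straight in front of the middle of the green hand press, about 3 cm clear of its base plate, and the flat tin level with the jar on its left as seen from the robot (the two in a row parallel to the base plate's front edge), again about 3 cm clear. Leave the mallet and the big jar where they are.

Things in the scene. Friction and masses are not known exactly. Their poses are not given: they have to be found in the camera images.
- anvil: Round anvil: plain dark steel puck, 44 mm diameter, 25 mm high, flat top with a bright disc. Stands loose on the bench. Origin: centre of its underside, z up.
- setter: Setter: bright steel punch standing upright, 75 mm high, 220 g: round foot 30 mm diameter and 10 mm high, straight round shaft 22 mm diameter above it. Loose. Origin: centre of the underside of its foot, z up along the shaft.
- rivet_jar: Rivet jar: small glass jar of brass rivets with a red lid, 50 mm diameter, 80 mm high (the lid, 49 mm diameter, is the top 18 mm). Stands loose on the bench. Origin: centre of its underside, z up.
- cap_tin: Cap tin: flat round closed aluminium tin with a white disc on its lid, 62 mm diameter, 26 mm high. Stands loose on the bench. Origin: centre of its underside, z up.
- block: Wooden block fixed to the bench, 100 x 100 mm, 40 mm high, flat top. Origin: centre of its underside, so its top is 40 mm above; x and y along its sides.
- press: Green hand press fixed to the bench, 256 mm high: C-shaped frame on a base plate 90 mm deep (x), 100 mm wide (y), 18 mm high. Origin: centre of the plate's underside. Its -x is its front (open throat, facing the robot), the plate's front edge at x = -45 mm; its +y is the left as seen from the robot. Frame and handle reach 101 mm behind the origin; nothing overhangs in front.
- cabinet: Small drawer unit with two yellow drawer fronts, fixed to the bench, 100 mm deep, 110 mm wide, 90 mm high; only in the way. Its drawer fronts and pulls stick out 64 mm in front (-x) of the origin. Origin: centre of its underside.
- mallet: Mallet lying on the bench, to be left alone: handle along its x from -121 to +50 mm, black rubber head 45 x 90 x 40 mm centred at x = +70 mm. Origin: on the bench under the handle.
- big_jar: Big glass jar with a yellow lid, to be left alone: 80 mm diameter, 116 mm high. Origin: centre of its underside.
Things that resemble listed ones, but are neither listed nor needed, are in the scene too. What is shaped like the rivet_jar but black is not meant.

How it is judged:
On the way, in this order (a step that is already met when the one before it is completed fails the run):
1. the anvil stands on the middle of the block, released (horizontal distance between anvil and block below 0.012 m and z of anvil in the frame of block between 0.036 and 0.044 m and angle between anvil's own z axis and vertical below 0.1 rad and linear speed of anvil below 0.02 m/s and contact force between anvil and the fingers below 0.1 N), for 0.2 s.
2. the setter stands upright on the middle of the anvil, released (horizontal distance between setter and anvil below 0.009 m and z of setter in the frame of anvil between 0.021 and 0.029 m and angle between setter's own z axis and vertical below 0.1 rad and linear speed of setter below 0.02 m/s and contact force between setter and the fingers below 0.1 N), for 0.2 s.
At the end, for the whole second after the job is handed in: Anvil flat on the block, centred to 12 mm; setter upright on the anvil, centred to 9 mm; jar on the bench, 30 +-15 mm in front of the base plate, 15 mm from the press's middle line; tin flat, left of the jar, centres 86 +-15 mm apart, 100 +-23 mm before the press's origin; released, at rest (horizontal distance between anvil and block below 0.012 m and z of anvil in the frame of block between 0.036 and 0.044 m and angle between each of anvil, setter, rivet_jar, cap_tin's own z axis and vertical below 0.1 rad and horizontal distance between setter and anvil below 0.009 m and z of setter in the frame of anvil between 0.021 and 0.029 m and x of rivet_jar in the frame of press between -0.115 and -0.085 m and y of rivet_jar in the frame of press between -0.015 and 0.015 m and height (world z) of each of rivet_jar, cap_tin below 0.004 m and horizontal distance between cap_tin and rivet_jar between 0.071 and 0.101 m and x of cap_tin in the frame of press between -0.123 and -0.077 m and y of cap_tin in the frame of press above 0.05 m and linear speed of each of anvil, setter, rivet_jar, cap_tin below 0.02 m/s); the robot touches nothing.
It fails at once if the mallet is moved more than 30 mm (distance of mallet from where it was at the start of the episode above 0.03 m).
It fails at once if the big jar is moved more than 30 mm (distance of big_jar from where it was at the start of the episode above 0.03 m).
It also fails if it takes over 120 s, if anything falls off the work surface, if the arm or the gripper's body presses on something with over 40 N, if the wrist force passes 120 N, or if a joint passes its speed limit or range.

## Working session

There is one attempt and no reset: what is moved stays moved. The work goes in short steps, Python scripts to look and compute and a tool call to move; the robot and the scene stay as the last step left them, time stands still between calls to the robot, and variables do not carry over. Pictures are saved under pics/ and viewed, at most 15 in all, crops included, and the job is handed in when it is done.

Besides the shell and the picture viewer there is one more tool, called after "Request:" by a JSON object that holds its "fn" and its "kwargs", one argument or row to a line. step_arm: Moves the arm, as the interface text tells. Its arguments: {"type":"object","properties":{"targets":{"type":"string"},"force":{"type":"number"}},"required":["targets"]}

```bash
mkdir -p pics
cat > h.py <<'E'
import numpy as np, cv2
from bench import robot
def snap(n,name):
    im=robot.snapshot(n); cv2.imwrite(f'pics/{name}.png',cv2.cvtColor(im,cv2.COLOR_RGB2BGR)); return im
def ray(ci,u,v,z):
    R=np.array(ci['R']);t=np.array(ci['t']);c=-R.T@t
    d=R.T@np.array([(u-ci['cx'])/ci['fx'],(v-ci['cy'])/ci['fy'],1]); return c+d*(z-c[2])/d[2]
def proj(ci,X):
    p=np.array(ci['R'])@np.array(X)+np.array(ci['t']); return ci['fx']*p[0]/p[2]+ci['cx'],ci['fy']*p[1]/p[2]+ci['cy']
E
python3 - <<'E'
from h import *
for n in('scene','top'):
    snap(n,n+'0'); ci=robot.camera_info(n); R=np.array(ci['R']); print(n,ci['fx'],ci['cx'],ci['cy'],(-R.T@np.array(ci['t'])).round(3),R.round(3).tolist())
E
```

```text
scene 376.076513669443 320.6187193522727 200.30592777293882 [1.093 0.824 0.812] [[-0.812, 0.583, -0.014], [0.37, 0.496, -0.786], [-0.451, -0.644, -0.618]]
top 405.7938057954393 327.2489172565906 198.6493692199613 [0.212 0.013 1.427] [[-0.003, -1.0, -0.003], [-0.974, 0.004, -0.226], [0.226, 0.003, -0.974]]
```

View pics/top0.png

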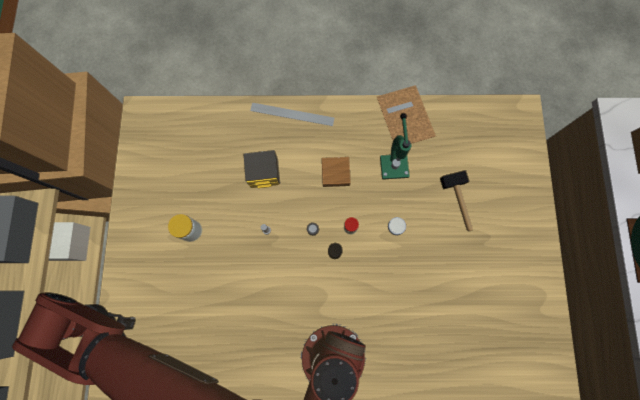

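View pics/scene0.png

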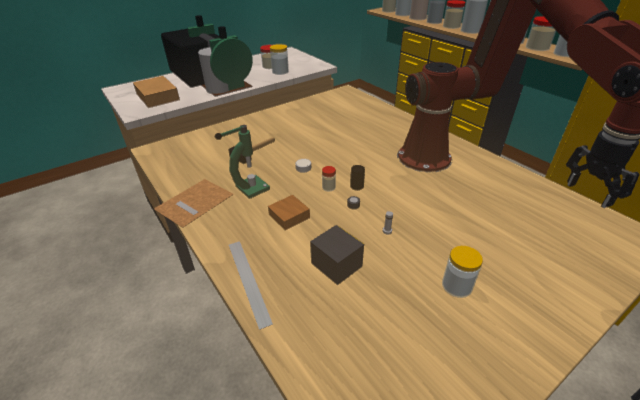

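The top view shows the press at (395,166), block (336,171), setter (265,229), anvil (312,229), tin (397,226), mallet (458,195) and big jar (183,227). There are two jar shapes: red-lidded (351,225) and black (335,251). The red one fits the description, and I'll check it in a crop.

Run:
```python
from h import *
a=cv2.imread('pics/top0.png'); cv2.imwrite('pics/c0.png',cv2.resize(a[140:265,240:430],None,fx=4,fy=4,interpolation=cv2.INTER_CUBIC))
ci=robot.camera_info('top')
for n,u,v,z in[('setter',265,229,.04),('anvil',312.5,229,.025),('jar',351,225,.08),('tin',397,226,.026),('block',336,165,.04),('press',395,167,.018),('black',335,251,.08)]:
    print(n,ray(ci,u,v,z).round(3))
w=robot.camera_info('wrist');R=np.array(w['R']);print(w['fx'],(-R.T@w['t']).round(3),R.round(2).tolist())
s=robot.get_state();print(s['ee_pos'],s['orientation'],s['width'])
```

```text
setter [0.428 0.232 0.04 ]
anvil [0.429 0.069 0.025]
jar [ 0.434 -0.063  0.08 ]
tin [ 0.439 -0.226  0.026]
block [ 0.658 -0.015  0.04 ]
press [ 0.656 -0.229  0.018]
black [ 0.347 -0.008  0.08 ]
356.0231296988141 [0.067 0.626 0.373] [[0.23, 0.97, -0.0], [0.92, -0.22, 0.32], [0.31, -0.08, -0.95]]
[0.14633311 0.60686172 0.23008619] [ 1.18122371e-01  9.92998436e-01 -1.06785170e-03 -2.67363681e-04] 0.08526253097064562
```

View pics/c0.png

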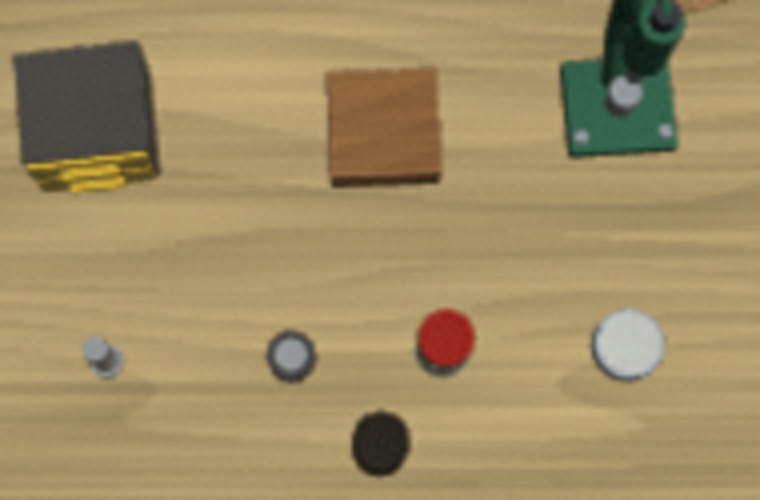

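The crop confirms the target: the red-lidded jar, with its glass body showing, is the rivet jar, and the all-black one is the decoy. I'm moving over the anvil.

Request:
{"fn": "step_arm", "kwargs": {
  "targets": "0.1 -0.2 0 0 0 0.07 1; 0.23 -0.45 0 0 0 0.15 1; 0.35 -0.68 0 0 0 0.15 1; 0.467 -0.9 0 0 0 0.15 1; 0.467 -0.9 0 0 0 0.15 1; 0.467 -0.9 0 0 0 0.15 1; 0.467 -0.9 0 0 0 0.15 1; 0.467 -0.9 0 0 0 0.15 1; 0.467 -0.9 0 0 0 0.15 1; 0.467 -0.9 0 0 0 0.15 1",
  "force": 40
}}

```text
clock: 0.93
ee_pos: [0.2161, 0.4735, 0.2313]
orientation: [-0.0, 1.0, 0.0, -0.0]
contact_force: [-0.4, 0.6, -0.1]
width: 0.0854
gripper_force: 0.0
```

Request:
{"fn": "step_arm", "kwargs": {
  "targets": "0.1 -0.2 0 0 0 0 1; 0.23 -0.45 0 0 0 0 1; 0.35 -0.68 0 0 0 0 1; 0.467 -0.9 0 0 0 0 1; 0.467 -0.9 0 0 0 0 1; 0.467 -0.9 0 0 0 0 1; 0.467 -0.9 0 0 0 0 1; 0.467 -0.9 0 0 0 0 1; 0.467 -0.9 0 0 0 0 1; 0.467 -0.9 0 0 0 0 1"
}}

```text
clock: 1.77
ee_pos: [0.2861, 0.3386, 0.2312]
orientation: [-0.001, 1.0, 0.0, -0.0]
contact_force: [-0.7, 0.5, 0.1]
width: 0.0853
gripper_force: 0.0
```

Request:
{"fn": "step_arm", "kwargs": {
  "targets": "0.1 -0.2 0 0 0 0 1; 0.23 -0.45 0 0 0 0 1; 0.35 -0.68 0 0 0 0 1; 0.467 -0.9 0 0 0 0 1; 0.467 -0.9 0 0 0 0 1; 0.467 -0.9 0 0 0 0 1; 0.467 -0.9 0 0 0 0 1; 0.467 -0.9 0 0 0 0 1; 0.467 -0.9 0 0 0 0 1; 0.467 -0.9 0 0 0 0 1"
}}

```text
clock: 2.6
ee_pos: [0.3561, 0.2037, 0.2312]
orientation: [-0.001, 1.0, 0.0, -0.0]
contact_force: [0.4, 0.1, 0.7]
width: 0.0855
gripper_force: 0.0
```

Request:
{"fn": "step_arm", "kwargs": {
  "targets": "0.1 -0.2 0 0 0 0 1; 0.23 -0.45 0 0 0 0 1; 0.35 -0.68 0 0 0 0 1; 0.467 -0.9 0 0 0 0 1; 0.467 -0.9 0 0 0 0 1; 0.467 -0.9 0 0 0 0 1; 0.467 -0.9 0 0 0 0 1; 0.467 -0.9 0 0 0 0 1; 0.467 -0.9 0 0 0 0 1; 0.467 -0.9 0 0 0 0 1"
}}

```text
clock: 3.43
ee_pos: [0.4263, 0.0688, 0.2312]
orientation: [-0.001, 1.0, 0.0, -0.0]
contact_force: [0.3, -0.1, 0.3]
width: 0.0855
gripper_force: 0.0
```

Run:
```python
from h import *
snap('wrist','w1'); s=robot.get_state();print(s['ee_pos'],s['orientation'],s['clock'])
t=cv2.imread('pics/top0.png'); ci=robot.camera_info('top'); hsv=cv2.cvtColor(t,cv2.COLOR_BGR2HSV)
for n,lo,hi,box,z in [('tin',(0,0,150),(180,45,255),(215,240,380,415),.026),('lid',(0,150,60),(8,255,255),(210,240,335,370),.08),('plate',(60,80,20),(95,255,255),(150,185,378,412),.018),('block',(5,120,60),(20,255,255),(150,185,315,355),.04)]:
    v0,v1,u0,u1=box; m=cv2.inRange(hsv[v0:v1,u0:u1],lo,hi); v,u=np.nonzero(m); v=v+v0;u=u+u0
    print(n,len(u),u.min(),u.max(),v.min(),v.max(),ray(ci,u.mean(),v.mean(),z).round(4))
```

```text
[0.42638441 0.06861192 0.23127971] [-4.68176425e-04  9.99999889e-01  5.51556549e-05 -1.73487304e-06] 3.4833
tin 231 389 405 217 233 [ 0.4418 -0.2264  0.026 ]
lid 155 345 358 217 231 [ 0.4374 -0.0628  0.08  ]
plate 550 381 408 150 178 [ 0.6662 -0.2275  0.018 ]
block 752 322 350 157 184 [ 0.6362 -0.0131  0.04  ]
```

View pics/w1.png

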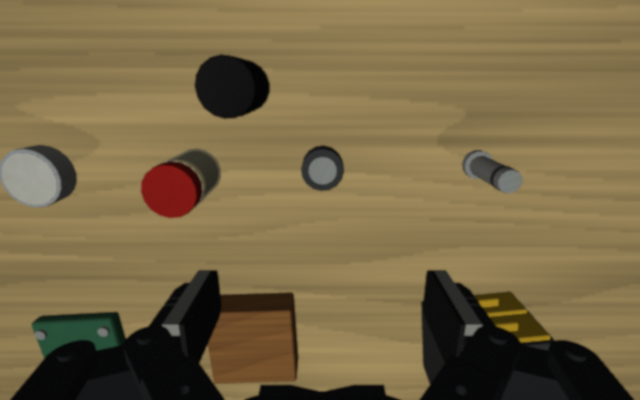

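The wrist view shows the anvil (322,168), setter top (508,180), red lid (171,189), tin (32,178), block face (255,345) and the press plate's front edge (35..122, 320). Next I'll compute their positions.

```bash
python3 - <<'E'
from h import *
t=cv2.imread('pics/w1.png'); ci=robot.camera_info('wrist'); hsv=cv2.cvtColor(t,cv2.COLOR_BGR2HSV)
for n,lo,hi,box,z in [('tin',(0,0,135),(180,60,255),(140,215,0,80),.026),('lid',(0,150,60),(8,255,255),(140,230,130,210),.08),('anvdisc',(0,0,95),(180,70,255),(140,200,295,350),.025),('setter top',(0,0,110),(180,60,255),(165,200,495,530),.075),('plate',(60,60,20),(95,255,255),(300,365,20,130),.018),('block',(3,120,70),(14,255,255),(300,385,220,300),.04)]:
    v0,v1,u0,u1=box; m=cv2.inRange(hsv[v0:v1,u0:u1],lo,hi); c=max(cv2.findContours(m,0,1)[0],key=cv2.contourArea); (u,v),r=cv2.minEnclosingCircle(c)
    x=ray(ci,u+u0,v+v0,z); print(n,round(u+u0,1),round(v+v0,1),round(r,1),cv2.contourArea(c),x.round(4))
T=robot.camera_info('top')
for k,p in (('block',[(328,72),(435,68),(439,178),(331,182)]),('plate',[(563,62),(677,60),(676,150),(570,157)])):
    P=[ray(T,240+a/4,140+b/4,.04 if k=='block' else .018) for a,b in p]; print(k,np.array(P).round(4).tolist(),np.mean(P,0).round(4))
print('plate wrist front',ray(ci,34,322,.018),ray(ci,121,313,.018), 'block front edge wrist',ray(ci,215,308,.04),ray(ci,296,308,.04),ray(ci,297,381,.04))
E
python3 -c "
import cv2;a=cv2.imread('pics/w1.png');cv2.imwrite('pics/c1.png',cv2.resize(a[280:400,20:310],None,fx=2.7,fy=2.7))"
```

```text
tin 29.5 176.5 31.9 2273.0 [ 0.4354 -0.2271  0.026 ]
lid 169.0 190.8 29.1 2246.5 [ 0.434  -0.0641  0.08  ]
anvdisc 322.1 170.3 13.8 545.5 [0.429  0.0681 0.025 ]
setter top 509.6 181.4 12.8 373.5 [0.4267 0.2313 0.075 ]
plate 78.0 332.0 45.7 2476.5 [ 0.6304 -0.2255  0.018 ]
block 255.0 314.0 35.0 75.5 [ 0.5886 -0.006   0.04  ]
block [[0.6844, 0.0353, 0.04], [0.6877, -0.0608, 0.04], [0.5854, -0.0628, 0.04], [0.5822, 0.0327, 0.04]] [ 0.6349 -0.0139  0.04  ]
plate [[0.7005, -0.179, 0.018], [0.702, -0.2832, 0.018], [0.6165, -0.2781, 0.018], [0.6104, -0.1823, 0.018]] [ 0.6574 -0.2306  0.018 ]
plate wrist front [ 0.6161359  -0.27486348  0.018     ] [ 0.60337738 -0.16892507  0.018     ] block front edge wrist [ 0.58082083 -0.04960421  0.04      ] [0.58071412 0.039598   0.04      ] [0.68266633 0.03853607 0.04      ]
```

View pics/c1.png

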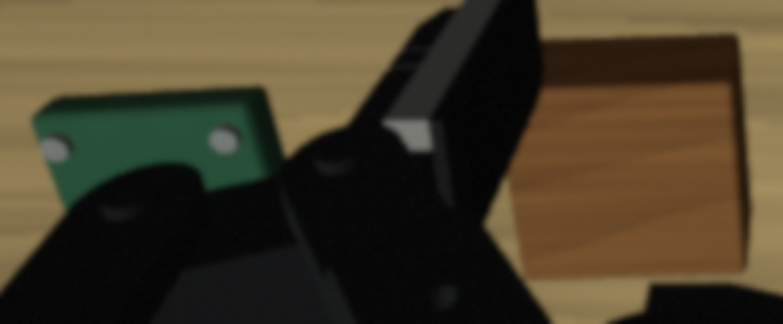

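Request:
{"fn": "step_arm", "kwargs": {
  "targets": "0.017 -0.005 -0.25 0 0 0 1; 0.017 -0.005 -0.5 0 0 0 1; 0.017 -0.005 -0.75 0 0 0 1; 0.017 -0.005 -1 0 0 0 1; 0.017 -0.005 -1 0 0 0 1; 0.017 -0.005 -1 0 0 0 1; 0.017 -0.005 -1 0 0 0 1; 0.017 -0.005 -1 0 0 0 1; 0.017 -0.005 -1 0 0 0 1; 0.017 -0.005 -1 0 0 0 1"
}}

```text
clock: 4.32
ee_pos: [0.4314, 0.0669, 0.0837]
orientation: [0.001, 1.0, -0.0, 0.002]
contact_force: [-0.4, -0.3, 0.0]
width: 0.0852
gripper_force: 0.0
```

Request:
{"fn": "step_arm", "kwargs": {
  "targets": "0 0 -0.13 0 0 0 1; 0 0 -0.26 0 0 0 1; 0 0 -0.39 0 0 0 1; 0 0 -0.513 0 0 0 1; 0 0 -0.513 0 0 0 1; 0 0 -0.513 0 0 0 0; 0 0 -0.513 0 0 0 0; 0 0 -0.513 0 0 0 0; 0 0 -0.513 0 0 0 0; 0 0 -0.513 0 0 0 0"
}}

```text
clock: 5.15
ee_pos: [0.4311, 0.0671, 0.0064]
orientation: [0.001, 1.0, 0.0, 0.002]
contact_force: [-1.6, 1.7, 6.4]
width: 0.0425
gripper_force: 40.2
```

Request:
{"fn": "step_arm", "kwargs": {
  "targets": "0 0 0 0 0 0 0; 0 0 0 0 0 0 0; 0 0 0 0 0 0 0; 0 0 0 0 0 0 0; 0 0 0 0 0 0 0; 0 0 0 0 0 0 0; 0 0 0 0 0 0 0; 0 0 0 0 0 0 0; 0 0 0 0 0 0 0; 0 0 0 0 0 0 0"
}}

```text
clock: 5.98
ee_pos: [0.4312, 0.0671, 0.0064]
orientation: [0.001, 1.0, 0.0, 0.002]
contact_force: [-1.3, 0.8, 5.9]
width: 0.0424
gripper_force: 40.2
```

Request:
{"fn": "step_arm", "kwargs": {
  "targets": "0 0 0.2 0 0 0 0; 0 0 0.4 0 0 0 0; 0 0 0.6 0 0 0 0; 0.1 -0.04 0.8 0 0 0 0; 0.3 -0.12 0.8 0 0 0 0; 0.5 -0.2 0.8 0 0 0 0; 0.7 -0.27 0.8 0 0 0 0; 0.7 -0.27 0.8 0 0 0 0; 0.7 -0.27 0.8 0 0 0 0; 0.7 -0.27 0.8 0 0 0 0"
}}

```text
clock: 6.82
ee_pos: [0.5333, 0.0264, 0.1239]
orientation: [0.001, 1.0, 0.0, -0.001]
contact_force: [0.0, -0.7, -3.3]
width: 0.0426
gripper_force: 42.6
```

Request:
{"fn": "step_arm", "kwargs": {
  "targets": "0.2 -0.08 0 0 0 0 0; 0.4 -0.16 0 0 0 0 0; 0.55 -0.22 0 0 0 0 0; 0.667 -0.27 0 0 0 0 0; 0.667 -0.27 0 0 0 0 0; 0.667 -0.27 0 0 0 0 0; 0.667 -0.27 0 0 0 0 0; 0.667 -0.27 0 0 0 0 0; 0.667 -0.27 0 0 0 0 0; 0.667 -0.27 0 0 0 0 0"
}}

```text
clock: 7.65
ee_pos: [0.6335, -0.0136, 0.1243]
orientation: [0.0, 1.0, 0.0, -0.0]
contact_force: [-0.6, 0.2, -3.1]
width: 0.0421
gripper_force: 42.6
```

Run:
```python
from h import *
print(robot.get_state()['ee_pos']); snap('wrist','w2')
```

```text
[ 0.63347184 -0.01364109  0.12428601]
```

View pics/w2.png

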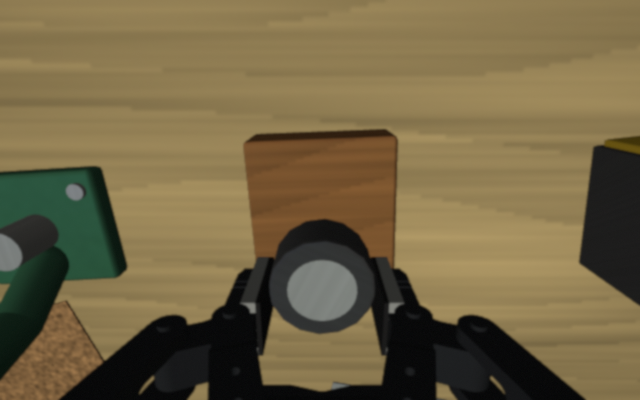

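The held anvil's disc is at (322,291), and the block's front top corners are near (246,143) and (396,138).

Run:
```python
from h import *
ci=robot.camera_info('wrist'); a=ray(ci,246,143,.04);b=ray(ci,396,138,.04); e=b-a; L=np.hypot(*e[:2]); n=np.array([-e[1],e[0]])/L*-1
print(a.round(4),b.round(4),L); 
n=np.array([e[1],-e[0]])/L; print('block centre',((a+b)[:2]/2+.05*n).round(4),'yaw',np.arctan2(-e[0],e[1])); print('anvil',ray(ci,322,291,.143).round(4))
print('plate front corner left', ray(ci,99,167,.018).round(4), ray(ci,125,271,.018).round(4))
```

```text
[ 0.5891 -0.0629  0.04  ] [0.586  0.0328 0.04  ] 0.0957256647666422
block centre [ 0.6375 -0.0134] yaw 0.03247103516857909
anvil [ 0.6321 -0.0143  0.143 ]
plate front corner left [ 0.6097 -0.1741  0.018 ] [ 0.6938 -0.1702  0.018 ]
```

Request:
{"fn": "step_arm", "kwargs": {
  "targets": "0.03 0.005 -0.12 0 0 0 0; 0.03 0.005 -0.24 0 0 0 0; 0.03 0.005 -0.36 0 0 0 0; 0.03 0.005 -0.44 0 0 0 0; 0.03 0.005 -0.48 0 0 0 0; 0.03 0.005 -0.5 0 0 0 0; 0.03 0.005 -0.515 0 0 0 0; 0.03 0.005 -0.515 0 0 0 0; 0.03 0.005 -0.515 0 0 0 0; 0.03 0.005 -0.515 0 0 0 0"
}}

```text
clock: 8.53
ee_pos: [0.6399, -0.0136, 0.0483]
orientation: [0.001, 1.0, -0.0, 0.001]
contact_force: [0.3, 0.7, -3.1]
width: 0.0421
gripper_force: 42.6
```

Request:
{"fn": "step_arm", "kwargs": {
  "targets": "-0.005 0 -0.005 0 0 0 0; -0.005 0 -0.012 0 0 0 0; -0.005 0 -0.012 0 0 0 0; -0.005 0 -0.012 0 0 0 0; -0.005 0 -0.012 0 0 0 0.3; -0.005 0 -0.012 0 0 0 0.6; -0.005 0 -0.012 0 0 0 1; -0.005 0 -0.012 0 0 0 1; -0.005 0 -0.012 0 0 0 1; -0.005 0 -0.012 0 0 0 1"
}}

```text
clock: 9.37
ee_pos: [0.6381, -0.0134, 0.0451]
orientation: [0.001, 1.0, -0.0, -0.0]
contact_force: [0.8, -0.5, -0.5]
width: 0.0855
gripper_force: 0.0
```

Request:
{"fn": "step_arm", "kwargs": {
  "targets": "0 0 0.1 0 0 0 1; 0 0 0.3 0 0 0 1; 0 0 0.5 0 0 0 1; 0 0 0.75 0 0 0 1; 0 0 1 0 0 0 1; 0 0 1 0 0 0 1; 0 0 1 0 0 0 1; 0 0 1 0 0 0 1; 0 0 1 0 0 0 1; 0 0 1 0 0 0 1"
}}

```text
clock: 10.2
ee_pos: [0.6367, -0.0132, 0.1931]
orientation: [0.001, 1.0, 0.0, -0.002]
contact_force: [0.3, 0.2, -0.6]
width: 0.0855
gripper_force: 0.0
```

Run:
```python
from h import *
print(robot.get_state()['ee_pos']); snap('wrist','w3')
```

```text
[ 0.6366846  -0.01323896  0.19312159]
```

View pics/w3.png

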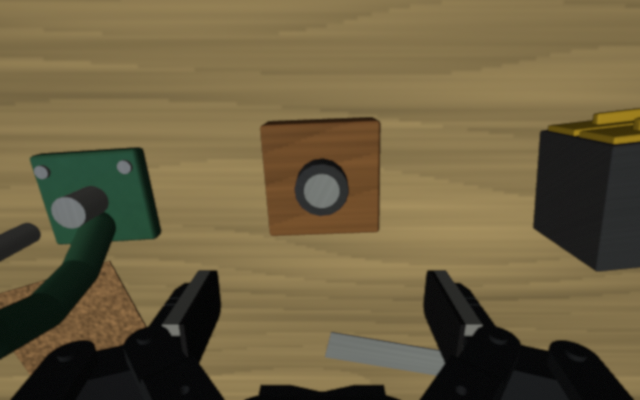

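The anvil disc (321,190) stands on the block top (262..380, 122..235). The press plate's front corners are at (32,157) and (142,149), so I can measure all three.

Run:
```python
from h import *
t=cv2.imread('pics/w3.png'); ci=robot.camera_info('wrist'); hsv=cv2.cvtColor(t,cv2.COLOR_BGR2HSV)
b=t[100:250,250:395].astype(int); m=((b[...,2]>75)&(b[...,2]-b[...,0]>45)&(hsv[100:250,250:395,0]<13)).astype('uint8')
m=cv2.morphologyEx(m,2,np.ones((3,3),np.uint8)); c=max(cv2.findContours(m,0,1)[0],key=cv2.contourArea); q=cv2.approxPolyDP(cv2.convexHull(c),5,True).reshape(-1,2)+[250,100]
P=np.array([ray(ci,*p,.04) for p in q]); print(q.tolist(),P.round(4).tolist(),P.mean(0).round(4))
m=cv2.inRange(hsv[155:220,295:350],(0,0,95),(180,70,255)); c=max(cv2.findContours(m,0,1)[0],key=cv2.contourArea);(u,v),r=cv2.minEnclosingCircle(c); print(u+295,v+155,r,'anvil',ray(ci,u+295,v+155,.065).round(4))
m=cv2.inRange(hsv[140:250,20:170],(60,60,20),(95,255,255)); c=max(cv2.findContours(m,0,1)[0],key=cv2.contourArea); q=cv2.approxPolyDP(cv2.convexHull(c),4,True).reshape(-1,2)+[20,140]
print(q.tolist()); cv2.imwrite('pics/c3.png',cv2.resize(t[130:260,15:175],None,fx=5,fy=4.5))
a=ray(ci,33,159,.018);e=ray(ci,142,150,.018);d=e-a;L=np.hypot(*d[:2]); print(a,e,L,'yaw',np.arctan2(-d[0],d[1]))
```

```text
Traceback (most recent call last):
ValueError: max() iterable argument is empty
```

Run:
```python
from h import *
t=cv2.imread('pics/w3.png'); ci=robot.camera_info('wrist'); hsv=cv2.cvtColor(t,cv2.COLOR_BGR2HSV)
print(hsv[150,300],t[150,300],hsv[80,300])
P=np.array([ray(ci,*p,.04) for p in [(263,128),(380,122),(380,231),(270,235)]]); print(P.round(4).tolist(),P.mean(0).round(4))
m=cv2.inRange(hsv[155:220,295:350],(0,0,95),(180,70,255)); c=max(cv2.findContours(m,0,1)[0],key=cv2.contourArea);(u,v),r=cv2.minEnclosingCircle(c); print(u+295,v+155,r,'anvil',ray(ci,u+295,v+155,.065).round(4))
cv2.imwrite('pics/c3.png',cv2.resize(t[130:260,15:175],None,fx=4,fy=4))
```

```text
[ 15 159 114] [ 43  78 114] [ 21 110 137]
[[0.5903, -0.0622, 0.04], [0.5856, 0.0337, 0.04], [0.6821, 0.0386, 0.04], [0.6859, -0.0609, 0.04]] [ 0.636  -0.0127  0.04  ]
321.1627902984619 190.70930099487305 17.375417709350586 anvil [ 0.6367 -0.0144  0.065 ]
```

View pics/c3.png

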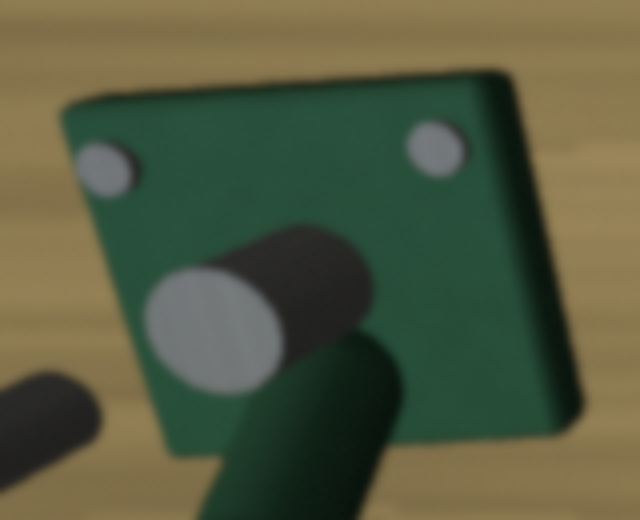

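Run:
```python
from h import *
ci=robot.camera_info('wrist')
P=np.array([ray(ci,15+u/4,130+v/4,.018)[:2] for u,v in [(64,110),(475,78),(550,437),(172,457)]])
d=P[1]-P[0];y=np.arctan2(-d[0],d[1]); d2=P[2]-P[1]; y2=np.arctan2(d2[1],d2[0]); print(P.round(4).tolist(),P.mean(0),y,y2,np.hypot(*d),np.hypot(*d2))
```

```text
[[0.619, -0.2773], [0.6118, -0.183], [0.6999, -0.1794], [0.7052, -0.273]] [ 0.65896541 -0.22817176] 0.07575392878285025 0.041093891791559756 0.09457101123690705 0.08818400620440449
```

Request:
{"fn": "step_arm", "kwargs": {
  "targets": "-0.18 0.2 0 0 0 0 1; -0.36 0.4 0 0 0 0 1; -0.54 0.6 0 0 0 0 1; -0.7 0.817 0 0 0 0 1; -0.7 0.817 0 0 0 0 1; -0.7 0.817 0 0 0 0 1; -0.7 0.817 0 0 0 0 1; -0.7 0.817 0 0 0 0 1; -0.7 0.817 0 0 0 0 1; -0.7 0.817 0 0 0 0 1"
}}

```text
clock: 11.08
ee_pos: [0.5339, 0.1081, 0.1952]
orientation: [0.001, 1.0, -0.0, -0.0]
contact_force: [-0.2, -0.2, -0.3]
width: 0.0854
gripper_force: 0.0
```

Request:
{"fn": "step_arm", "kwargs": {
  "targets": "-0.18 0.2 0 0 0 0 1; -0.36 0.4 0 0 0 0 1; -0.54 0.6 0 0 0 0 1; -0.7 0.817 0 0 0 0 1; -0.7 0.817 0 0 0 0 1; -0.7 0.817 0 0 0 0 1; -0.7 0.817 0 0 0 0 1; -0.7 0.817 0 0 0 0 1; -0.7 0.817 0 0 0 0 1; -0.7 0.817 0 0 0 0 1"
}}

```text
clock: 11.92
ee_pos: [0.4291, 0.2307, 0.1953]
orientation: [0.002, 1.0, -0.0, 0.0]
contact_force: [0.2, 0.4, -1.5]
width: 0.0851
gripper_force: 0.0
```

Run:
```python
from h import *
print(robot.get_state()['ee_pos']); t=snap('wrist','w4'); ci=robot.camera_info('wrist'); hsv=cv2.cvtColor(t,cv2.COLOR_RGB2HSV)
m=cv2.inRange(hsv[100:290,260:380],(0,0,110),(180,45,255))
for c in cv2.findContours(m,0,1)[0]:
    if cv2.contourArea(c)>60: print(cv2.contourArea(c),np.array(cv2.boundingRect(c))+[260,100,0,0],[x for x in cv2.minEnclosingCircle(c)])
```

```text
[0.42907262 0.23067061 0.19527603]
407.5 [311 179  25  24] [(63.369564056396484, 90.4565200805664), 12.455123901367188]
```

View pics/w4.png

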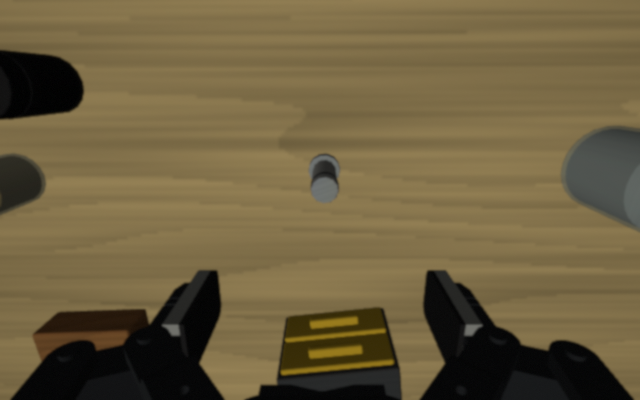

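The setter is at (323,190), between the fingers. I'll work out the offset.

Run:
```python
from h import *
ci=robot.camera_info('wrist'); print(ray(ci,323.4,190.5,.075),ray(ci,330,312,.09), robot.get_state()['ee_pos'])
```

```text
[0.42679928 0.23130107 0.075     ] [0.52646156 0.23647839 0.09      ] [0.42892003 0.23076713 0.19526873]
```

Request:
{"fn": "step_arm", "kwargs": {
  "targets": "-0.014 0.003 -0.2 0 0 0 1; -0.014 0.003 -0.4 0 0 0 1; -0.014 0.003 -0.6 0 0 0 1; -0.014 0.003 -0.8 0 0 0 1; -0.014 0.003 -1 0 0 0 1; -0.014 0.003 -1 0 0 0 1; -0.014 0.003 -1 0 0 0 1; -0.014 0.003 -1 0 0 0 1; -0.014 0.003 -1 0 0 0 1; -0.014 0.003 -1 0 0 0 1"
}}

```text
clock: 12.8
ee_pos: [0.4283, 0.2329, 0.0478]
orientation: [0.001, 1.0, 0.001, 0.002]
contact_force: [0.4, 0.4, 0.2]
width: 0.0852
gripper_force: 0.0
```

Request:
{"fn": "step_arm", "kwargs": {
  "targets": "0 0 -0.1 0 0 0 1; 0 0 -0.1 0 0 0 1; 0 0 -0.1 0 0 0 0; 0 0 -0.1 0 0 0 0; 0 0 -0.1 0 0 0 0; 0 0 -0.1 0 0 0 0; 0 0 -0.1 0 0 0 0; 0 0 -0.1 0 0 0 0; 0 0 -0.1 0 0 0 0; 0 0 -0.1 0 0 0 0"
}}

```text
clock: 13.63
ee_pos: [0.4264, 0.2324, 0.0308]
orientation: [0.001, 1.0, 0.0, 0.0]
contact_force: [-0.9, 0.4, 4.7]
width: 0.0208
gripper_force: 38.9
```

Request:
{"fn": "step_arm", "kwargs": {
  "targets": "0 0 0 0 0 0 0; 0 0 0 0 0 0 0; 0 0 0 0 0 0 0; 0 0 0 0 0 0 0; 0 0 0.2 0 0 0 0; 0 0 0.4 0 0 0 0; 0 0 0.6 0 0 0 0; 0 0 0.8 0 0 0 0; 0 0 1 0 0 0 0; 0 0 1 0 0 0 0"
}}

```text
clock: 14.47
ee_pos: [0.43, 0.2335, 0.1863]
orientation: [0.001, 1.0, 0.002, 0.005]
contact_force: [1.6, 1.5, -0.7]
width: 0.0208
gripper_force: 39.7
```

Request:
{"fn": "step_arm", "kwargs": {
  "targets": "0 0 0 0 0 0 0; 0.18 -0.2 0 0 0 0 0; 0.36 -0.4 0 0 0 0 0; 0.54 -0.6 0 0 0 0 0; 0.7 -0.82 0 0 0 0 0; 0.7 -0.82 0 0 0 0 0; 0.7 -0.82 0 0 0 0 0; 0.7 -0.82 0 0 0 0 0; 0.7 -0.82 0 0 0 0 0; 0.7 -0.82 0 0 0 0 0"
}}

```text
clock: 15.3
ee_pos: [0.5295, 0.1102, 0.179]
orientation: [-0.0, 1.0, 0.0, -0.001]
contact_force: [1.2, 0.7, -1.5]
width: 0.0209
gripper_force: 40.0
```

Request:
{"fn": "step_arm", "kwargs": {
  "targets": "0.18 -0.2 0 0 0 0 0; 0.36 -0.4 0 0 0 0 0; 0.54 -0.6 0 0 0 0 0; 0.7 -0.82 0 0 0 0 0; 0.7 -0.82 0 0 0 0 0; 0.7 -0.82 0 0 0 0 0; 0.7 -0.82 0 0 0 0 0; 0.7 -0.82 0 0 0 0 0; 0.7 -0.82 0 0 0 0 0; 0.7 -0.82 0 0 0 0 0"
}}

```text
clock: 16.13
ee_pos: [0.6353, -0.0124, 0.1804]
orientation: [-0.0, 1.0, 0.0, -0.0]
contact_force: [-0.3, -0.3, -3.0]
width: 0.0209
gripper_force: 40.3
```

Run:
```python
from h import *
print(robot.get_state()['ee_pos'],robot.get_state()['orientation']); t=snap('wrist','w5'); snap('scene','s5')
a=cv2.imread('pics/s5.png'); b=cv2.imread('pics/w5.png')
cv2.imwrite('pics/c5.png',np.hstack([cv2.resize(a[100:260,210:370],(400,400)),cv2.resize(b[130:370,200:440],(400,400))]))
```

```text
[ 0.63531336 -0.01244215  0.1803501 ] [-3.47727977e-04  9.99999927e-01  7.00697075e-05 -1.40514301e-04]
```

View pics/c5.png

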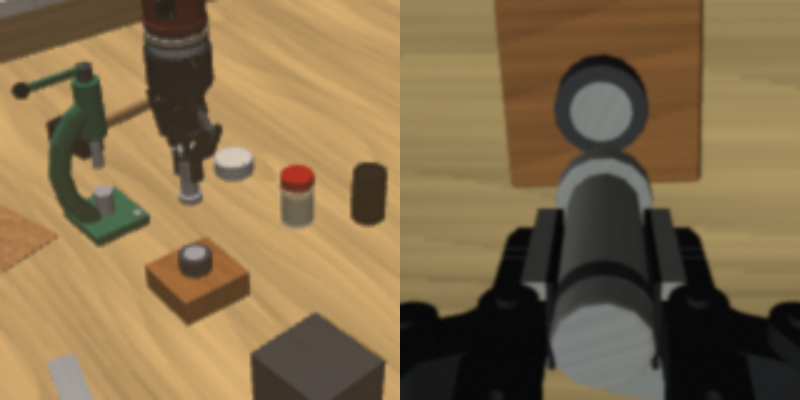

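Left half: the setter hangs upright above the anvil on the block. Right half: the anvil disc is at wrist pixel (321,197) and the setter top near (322,337).

Run:
```python
from h import *
ci=robot.camera_info('wrist'); print('anvil',ray(ci,320.6,197,.065).round(4)); 
for v in(333,337,341): print('set',ray(ci,321.9,v,.2246).round(4))
# foot: visible upper rim widest span in crop 557..652 about v=200
print('foot', ray(ci,200+.6*204,130+.6*197,.1496+.01).round(4))
```

```text
anvil [ 0.6373 -0.0145  0.065 ]
set [ 0.6339 -0.0135  0.2246]
set [ 0.6355 -0.0135  0.2246]
set [ 0.6372 -0.0135  0.2246]
foot [ 0.6343 -0.0133  0.1596]
```

Request:
{"fn": "step_arm", "kwargs": {
  "targets": "0.014 -0.008 -0.12 0 0 0 0; 0.014 -0.008 -0.24 0 0 0 0; 0.014 -0.008 -0.36 0 0 0 0; 0.014 -0.008 -0.44 0 0 0 0; 0.014 -0.008 -0.5 0 0 0 0; 0.014 -0.008 -0.535 0 0 0 0; 0.014 -0.008 -0.545 0 0 0 0; 0.014 -0.008 -0.545 0 0 0 0; 0.014 -0.008 -0.545 0 0 0 0; 0.014 -0.008 -0.545 0 0 0 0"
}}

```text
clock: 17.07
ee_pos: [0.6392, -0.0152, 0.0999]
orientation: [0.001, 1.0, -0.0, 0.001]
contact_force: [0.7, -0.1, -1.6]
width: 0.0208
gripper_force: 40.3
```

Request:
{"fn": "step_arm", "kwargs": {
  "targets": "-0.01 0.006 -0.01 0 0 0 0; -0.01 0.006 -0.018 0 0 0 0; -0.01 0.006 -0.024 0 0 0 0; -0.01 0.006 -0.024 0 0 0 0; -0.01 0.006 -0.024 0 0 0 0; -0.01 0.006 -0.024 0 0 0 0; -0.01 0.006 -0.024 0 0 0 0; -0.01 0.006 -0.024 0 0 0 0; -0.01 0.006 -0.024 0 0 0 0; -0.01 0.006 -0.024 0 0 0 0"
}}

```text
clock: 17.9
ee_pos: [0.637, -0.0141, 0.0958]
orientation: [0.001, 1.0, 0.0, 0.0]
contact_force: [-3.4, 0.9, 5.6]
width: 0.021
gripper_force: 40.9
```

Contact is there (+8 N relative to hanging), so I'm releasing.

Request:
{"fn": "step_arm", "kwargs": {
  "targets": "0 0 0 0 0 0 0.25; 0 0 0 0 0 0 0.3; 0 0 0 0 0 0 0.5; 0 0 0 0 0 0 0.8; 0 0 0 0 0 0 1; 0 0 0 0 0 0 1; 0 0 0 0 0 0 1; 0 0 0 0 0 0 1; 0 0 0 0 0 0 1; 0 0 0 0 0 0 1"
}}

```text
clock: 18.73
ee_pos: [0.6367, -0.0142, 0.0949]
orientation: [0.001, 1.0, 0.0, 0.0]
contact_force: [-0.1, 0.4, 0.5]
width: 0.0855
gripper_force: 0.0
```

Request:
{"fn": "step_arm", "kwargs": {
  "targets": "0 0 0.1 0 0 0 1; 0 0 0.25 0 0 0 1; 0 0 0.4 0 0 0 1; 0 0 0.55 0 0 0 1; 0 0 0.7 0 0 0 1; 0 0 0.8 0 0 0 1; 0 0 0.9 0 0 0 1; 0 0 0.9 0 0 0 1; 0 0 0.9 0 0 0 1; 0 0 0.9 0 0 0 1"
}}

```text
clock: 19.57
ee_pos: [0.636, -0.0141, 0.2288]
orientation: [0.001, 1.0, 0.0, -0.001]
contact_force: [0.2, 0.2, -0.2]
width: 0.0856
gripper_force: 0.0
```

Run:
```python
from h import *
print(robot.get_state()['ee_pos']); snap('wrist','w6'); snap('scene','s6')
a=cv2.imread('pics/s6.png'); b=cv2.imread('pics/w6.png')
cv2.imwrite('pics/c6.png',np.hstack([cv2.resize(a[160:240,250:330],(400,400)),cv2.resize(b[100:300,220:420],(400,400))]))
```

```text
[ 0.63600909 -0.01409372  0.22875016]
```

View pics/c6.png

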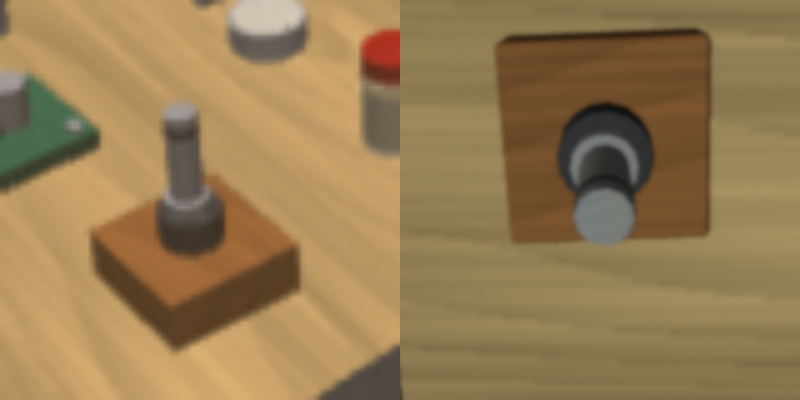

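The setter stands upright on the anvil: setter top at wrist (322,208), anvil rim centre (323,174). I'm moving on to the jar and checking the centring as I go.

Run:
```python
from h import *
ci=robot.camera_info('wrist'); print('anvil',ray(ci,322.7,175,.065).round(4),'setter',ray(ci,322,208,.14).round(4))
```

```text
anvil [ 0.6314 -0.0139  0.065 ] setter [ 0.636  -0.0146  0.14  ]
```

Request:
{"fn": "step_arm", "kwargs": {
  "targets": "-0.2 -0.05 0 0 0 0 1; -0.4 -0.1 0 0 0 0 1; -0.6 -0.15 0 0 0 0 1; -0.68 -0.17 0 0 0 0 1; -0.68 -0.17 0 0 0 0 1; -0.68 -0.17 0 0 0 0 1; -0.68 -0.17 0 0 0 0 1; -0.68 -0.17 0 0 0 0 1; -0.68 -0.17 0 0 0 0 1; -0.68 -0.17 0 0 0 0 1"
}}

```text
clock: 20.5
ee_pos: [0.5353, -0.0395, 0.2298]
orientation: [0.0, 1.0, 0.0, -0.0]
contact_force: [-0.3, -1.1, 0.0]
width: 0.0856
gripper_force: 0.0
```

Request:
{"fn": "step_arm", "kwargs": {
  "targets": "-0.2 -0.05 0 0 0 0 1; -0.4 -0.1 0 0 0 0 1; -0.6 -0.15 0 0 0 0 1; -0.67 -0.17 0 0 0 0 1; -0.67 -0.17 0 0 0 0 1; -0.67 -0.17 0 0 0 0 1; -0.67 -0.17 0 0 0 0 1; -0.67 -0.17 0 0 0 0 1; -0.67 -0.17 0 0 0 0 1; -0.67 -0.17 0 0 0 0 1"
}}

```text
clock: 21.33
ee_pos: [0.4348, -0.065, 0.23]
orientation: [0.0, 1.0, 0.0, -0.0]
contact_force: [0.8, 1.1, -0.5]
width: 0.0854
gripper_force: 0.0
```

Run:
```python
from h import *
print(robot.get_state()['ee_pos']); t=snap('wrist','w7'); ci=robot.camera_info('wrist'); hsv=cv2.cvtColor(t,cv2.COLOR_RGB2HSV)
m=cv2.inRange(hsv,(0,150,60),(8,255,255)); c=max(cv2.findContours(m,0,1)[0],key=cv2.contourArea); (u,v),r=cv2.minEnclosingCircle(c); print(u,v,r,ray(ci,u,v,.08).round(4))
```

```text
[ 0.43484536 -0.06502731  0.22997875]
323.072509765625 180.5229034423828 28.234201431274414 [ 0.4326 -0.0647  0.08  ]
```

Request:
{"fn": "step_arm", "kwargs": {
  "targets": "-0.008 0.003 -0.2 0 0 0 1; -0.008 0.003 -0.4 0 0 0 1; -0.008 0.003 -0.6 0 0 0 1; -0.008 0.003 -0.8 0 0 0 1; -0.008 0.003 -1 0 0 0 1; -0.008 0.003 -1 0 0 0 1; -0.008 0.003 -1 0 0 0 1; -0.008 0.003 -1 0 0 0 1; -0.008 0.003 -1 0 0 0 1; -0.008 0.003 -1 0 0 0 1"
}}

```text
clock: 22.22
ee_pos: [0.4351, -0.0653, 0.0823]
orientation: [0.001, 1.0, -0.001, 0.002]
contact_force: [0.3, 0.4, 0.1]
width: 0.0849
gripper_force: 0.0
```

Request:
{"fn": "step_arm", "kwargs": {
  "targets": "0 0 -0.12 0 0 0 1; 0 0 -0.24 0 0 0 1; 0 0 -0.35 0 0 0 1; 0 0 -0.35 0 0 0 1; 0 0 -0.35 0 0 0 0; 0 0 -0.35 0 0 0 0; 0 0 -0.35 0 0 0 0; 0 0 -0.35 0 0 0 0; 0 0 -0.35 0 0 0 0; 0 0 -0.35 0 0 0 0"
}}

```text
clock: 23.05
ee_pos: [0.4348, -0.0651, 0.0293]
orientation: [0.001, 1.0, -0.0, 0.002]
contact_force: [0.0, 0.9, 5.7]
width: 0.0491
gripper_force: 42.0
```

Request:
{"fn": "step_arm", "kwargs": {
  "targets": "0 0 0 0 0 0 0; 0 0 0 0 0 0 0; 0 0 0 0 0 0 0; 0 0 0.15 0 0 0 0; 0 0 0.3 0 0 0 0; 0 0 0.5 0 0 0 0; 0 0 0.6 0 0 0 0; 0 0 0.6 0 0 0 0; 0 0 0.6 0 0 0 0; 0 0 0.6 0 0 0 0"
}}

```text
clock: 23.88
ee_pos: [0.4316, -0.0643, 0.1161]
orientation: [0.001, 1.0, 0.0, -0.001]
contact_force: [-1.3, -0.5, -2.7]
width: 0.0491
gripper_force: 42.8
```

Request:
{"fn": "step_arm", "kwargs": {
  "targets": "0.15 -0.2 0 0 0 0 0; 0.3 -0.4 0 0 0 0 0; 0.45 -0.6 0 0 0 0 0; 0.6 -0.8 0 0 0 0 0; 0.72 -0.96 0 0 0 0 0; 0.72 -0.96 0 0 0 0 0; 0.72 -0.96 0 0 0 0 0; 0.72 -0.96 0 0 0 0 0; 0.72 -0.96 0 0 0 0 0; 0.72 -0.96 0 0 0 0 0"
}}

```text
clock: 24.72
ee_pos: [0.5396, -0.2072, 0.1163]
orientation: [0.0, 1.0, 0.001, -0.001]
contact_force: [-0.2, 0.2, -2.9]
width: 0.0489
gripper_force: 42.8
```

Run:
```python
from h import *
print(robot.get_state()['ee_pos']); t=snap('wrist','w8')
```

```text
[ 0.53958916 -0.20720018  0.11633682]
```

View pics/w8.png

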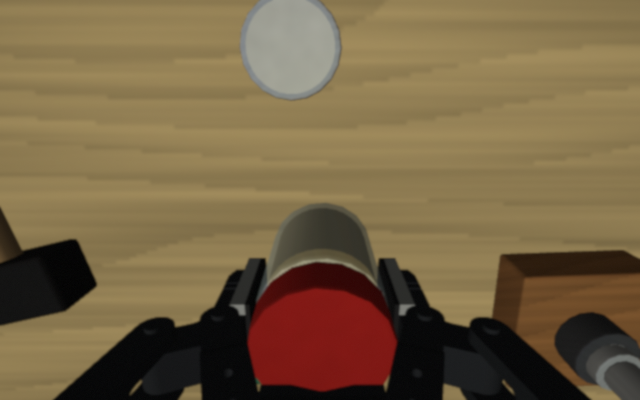

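The jar is held straight at (322,330), with the tin clear at (291,48) and the mallet head far to the left (45,280). I'm lowering the jar.

Request:
{"fn": "step_arm", "kwargs": {
  "targets": "0.137 -0.185 0 0 0 0 0; 0.137 -0.185 0 0 0 0 0; 0.137 -0.185 -0.12 0 0 0 0; 0.137 -0.185 -0.24 0 0 0 0; 0.137 -0.185 -0.36 0 0 0 0; 0.137 -0.185 -0.48 0 0 0 0; 0.137 -0.185 -0.53 0 0 0 0; 0.137 -0.185 -0.57 0 0 0 0; 0.137 -0.185 -0.57 0 0 0 0; 0.137 -0.185 -0.57 0 0 0 0"
}}

```text
clock: 25.6
ee_pos: [0.562, -0.2365, 0.0326]
orientation: [0.0, 1.0, -0.0, 0.0]
contact_force: [0.5, -0.6, -2.9]
width: 0.049
gripper_force: 43.0
```

Request:
{"fn": "step_arm", "kwargs": {
  "targets": "0 0 0 0 0 0 0; 0 0 0 0 0 0 0; 0 0 0 0 0 0 0; 0 0 0 0 0 0 0; 0 0 0 0 0 0 0; 0 0 0 0 0 0 0; 0 0 0 0 0 0 0; 0 0 0 0 0 0 0; 0 0 0 0 0 0 0; 0 0 0 0 0 0 0"
}}

```text
clock: 26.43
ee_pos: [0.5615, -0.2364, 0.0319]
orientation: [0.001, 1.0, 0.0, -0.0]
contact_force: [-0.2, -0.7, -3.1]
width: 0.0493
gripper_force: 43.0
```

Another 2.5 mm down, then release and lift.

Request:
{"fn": "step_arm", "kwargs": {
  "targets": "-0.01 0.007 -0.008 0 0 0 0; -0.01 0.007 -0.016 0 0 0 0; -0.01 0.007 -0.018 0 0 0 0; -0.01 0.007 -0.018 0 0 0 0; -0.01 0.007 -0.018 0 0 0 0.62; -0.01 0.007 -0.018 0 0 0 0.7; -0.01 0.007 -0.018 0 0 0 0.85; -0.01 0.007 -0.018 0 0 0 1; -0.01 0.007 -0.018 0 0 0 1; -0.01 0.007 -0.018 0 0 0 1"
}}

```text
clock: 27.27
ee_pos: [0.5602, -0.2355, 0.0294]
orientation: [0.001, 1.0, -0.0, 0.0]
contact_force: [-0.2, 0.7, 0.9]
width: 0.0856
gripper_force: 0.0
```

Request:
{"fn": "step_arm", "kwargs": {
  "targets": "0 0 0.15 0 0 0 1; 0 0 0.3 0 0 0 1; 0 0 0.45 0 0 0 1; 0 0 0.6 0 0 0 1; 0 0 0.8 0 0 0 1; 0 0 1 0 0 0 1; 0 0 1 0 0 0 1; 0 0 1 0 0 0 1; 0 0 1 0 0 0 1; 0 0 1 0 0 0 1"
}}

```text
clock: 28.1
ee_pos: [0.5588, -0.2348, 0.1773]
orientation: [0.001, 1.0, 0.001, -0.001]
contact_force: [0.2, 1.2, -0.3]
width: 0.0852
gripper_force: 0.0
```

Run:
```python
from h import *
print(robot.get_state()['ee_pos']); t=snap('wrist','w9'); ci=robot.camera_info('wrist'); hsv=cv2.cvtColor(t,cv2.COLOR_RGB2HSV)
for n,lo,hi,z in (('lid',(0,150,60),(8,255,255),.08),('tin',(0,0,135),(180,60,255),.026)):
    m=cv2.inRange(hsv[:230],lo,hi); c=max(cv2.findContours(m,0,1)[0],key=cv2.contourArea); (u,v),r=cv2.minEnclosingCircle(c); print(n,u,v,r,ray(ci,u,v,z).round(4))
```

```text
[ 0.55881288 -0.23479805  0.17733507]
lid 320.8446350097656 201.63316345214844 33.61654281616211 [ 0.5575 -0.2359  0.08  ]
tin 331.5697937011719 27.172006607055664 40.90036392211914 [ 0.4376 -0.2276  0.026 ]
```

View pics/w9.png

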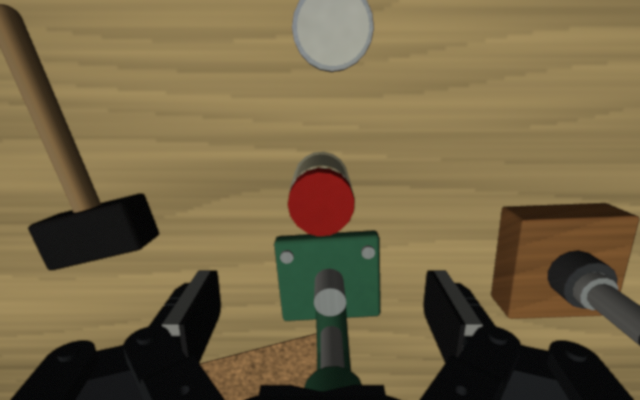

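The jar stands in front of the plate, lid at (321,202); the plate's top corners are near (276,241), (379,233), (380,315) and (286,320). I'll check it in the press frame.

Run:
```python
from h import *
ci=robot.camera_info('wrist')
P=np.array([ray(ci,u,v,.018)[:2] for u,v in [(276,241),(378,234),(379,315),(286,320)]])
d=P[1]-P[0];y=np.arctan2(-d[0],d[1]); d2=P[2]-P[1];d3=P[3]-P[0]; print(P.round(4).tolist(),P.mean(0),y,[np.arctan2(q[1],q[0]) for q in(d2,d3)],np.hypot(*d),np.hypot(*d2))
for yaw in(.045,.075):
    x=np.array([np.cos(yaw),np.sin(yaw)]); n=np.array([-x[1],x[0]]); o=(P[0]+P[1])/2+.045*x; r=np.array([.5575,-.2359])-o; print(o,r@x,r@n,'tin target',np.array([.5575,-.2359])+.088*n)
```

```text
[[0.6165, -0.2777], [0.6096, -0.1833], [0.6977, -0.1781], [0.7034, -0.2713]] [ 0.65680799 -0.22759901] 0.07273920912143277 [np.float64(0.059530505513554315), np.float64(0.07393973940382816)] 0.09469175886176706 0.08821439758088735
[ 0.65802759 -0.22849571] -0.10075890744947799 -0.0028745796607548045 tin target [ 0.55354134 -0.14798908]
[ 0.65794665 -0.22714819] -0.10082004227772867 -0.001200769877229852 tin target [ 0.55090619 -0.14814738]
```

Request:
{"fn": "step_arm", "kwargs": {
  "targets": "-0.2 0.01 0 0 0 0 1; -0.45 0.03 0 0 0 0 1; -0.7 0.05 0 0 0 0 1; -0.815 0.05 0 0 0 0 1; -0.815 0.05 -0.2 0 0 0 1; -0.815 0.05 -0.4 0 0 0 1; -0.815 0.05 -0.6 0 0 0 1; -0.815 0.05 -0.8 0 0 0 1; -0.815 0.05 -0.8 0 0 0 1; -0.815 0.05 -0.8 0 0 0 1"
}}

```text
clock: 28.98
ee_pos: [0.4352, -0.2261, 0.0565]
orientation: [0.001, 1.0, 0.002, -0.003]
contact_force: [-0.3, -0.2, 0.8]
width: 0.0854
gripper_force: 0.0
```

Run:
```python
from h import *
print(robot.get_state()['ee_pos']); t=snap('wrist','w10'); ci=robot.camera_info('wrist'); hsv=cv2.cvtColor(t,cv2.COLOR_RGB2HSV)
m=cv2.inRange(hsv[80:330,230:410],(0,0,135),(180,60,255)); c=max(cv2.findContours(m,0,1)[0],key=cv2.contourArea); (u,v),r=cv2.minEnclosingCircle(c); print(u+230,v+80,r,ray(ci,u+230,v+80,.026).round(4))
```

```text
[ 0.43515039 -0.22608892  0.05652341]
321.4846954345703 247.8484649658203 49.75221252441406 [ 0.4413 -0.2283  0.026 ]
```

Request:
{"fn": "step_arm", "kwargs": {
  "targets": "0.02 -0.01 -0.12 0 0 0 1; 0.02 -0.01 -0.24 0 0 0 1; 0.02 -0.01 -0.34 0 0 0 1; 0.02 -0.01 -0.34 0 0 0 1; 0.02 -0.01 -0.34 0 0 0 0; 0.02 -0.01 -0.34 0 0 0 0; 0.02 -0.01 -0.34 0 0 0 0; 0.02 -0.01 -0.34 0 0 0 0; 0.02 -0.01 -0.34 0 0 0 0; 0.02 -0.01 -0.34 0 0 0 0"
}}

```text
clock: 29.87
ee_pos: [0.4427, -0.2306, 0.0108]
orientation: [0.001, 1.0, -0.001, 0.002]
contact_force: [-0.8, 0.9, 7.1]
width: 0.0605
gripper_force: 43.5
```

Request:
{"fn": "step_arm", "kwargs": {
  "targets": "0 0 0 0 0 0 0; 0 0 0 0 0 0 0; 0 0 0.15 0 0 0 0; 0 0 0.3 0 0 0 0; 0 0 0.5 0 0 0 0; 0 0 0.7 0 0 0 0; 0 0 0.9 0 0 0 0; 0 0 0.9 0 0 0 0; 0 0 0.9 0 0 0 0; 0 0 0.9 0 0 0 0"
}}

```text
clock: 30.7
ee_pos: [0.4405, -0.2293, 0.1434]
orientation: [0.001, 1.0, -0.0, 0.0]
contact_force: [-0.4, -0.4, -0.9]
width: 0.06
gripper_force: 44.2
```

Request:
{"fn": "step_arm", "kwargs": {
  "targets": "0.2 0.15 0 0 0 0 0; 0.4 0.3 0 0 0 0 0; 0.6 0.45 0 0 0 0 0; 0.76 0.54 0 0 0 0 0; 0.76 0.54 0 0 0 0 0; 0.76 0.54 0 0 0 0 0; 0.76 0.54 0 0 0 0 0; 0.76 0.54 0 0 0 0 0; 0.76 0.54 0 0 0 0 0; 0.76 0.54 0 0 0 0 0"
}}

```text
clock: 31.53
ee_pos: [0.5538, -0.149, 0.1429]
orientation: [0.001, 1.0, 0.0, -0.0]
contact_force: [-0.5, -0.5, -1.6]
width: 0.0601
gripper_force: 44.1
```

Run:
```python
from h import *
s=robot.get_state(); print(s['ee_pos'],s['width']); t=snap('wrist','w11'); ci=robot.camera_info('wrist'); hsv=cv2.cvtColor(t,cv2.COLOR_RGB2HSV)
m=cv2.inRange(hsv[150:,230:410],(0,0,135),(180,60,255)); c=max(cv2.findContours(m,0,1)[0],key=cv2.contourArea); (u,v),r=cv2.minEnclosingCircle(c); print(u+230,v+150,r,ray(ci,u+230,v+150,s['ee_pos'][2]+.015).round(4))
```

```text
[ 0.55378945 -0.14903188  0.14294839] 0.060074639690225494
321.5950698852539 275.0 71.96998596191406 [ 0.5473 -0.1497  0.1579]
```

View pics/w11.png

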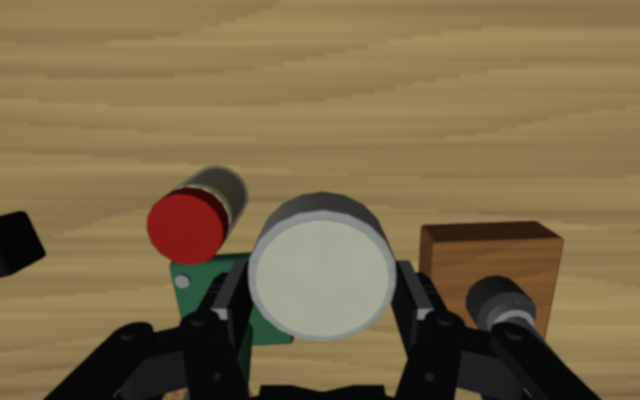

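The tin is held level at (322,275), between the jar (187,226) and the block. I'm lowering it.

Request:
{"fn": "step_arm", "kwargs": {
  "targets": "0.02 0.01 -0.15 0 0 0 0; 0.02 0.01 -0.3 0 0 0 0; 0.02 0.01 -0.45 0 0 0 0; 0.02 0.01 -0.6 0 0 0 0; 0.02 0.01 -0.72 0 0 0 0; 0.02 0.01 -0.8 0 0 0 0; 0.02 0.01 -0.86 0 0 0 0; 0.02 0.01 -0.86 0 0 0 0; 0.02 0.01 -0.86 0 0 0 0; 0.02 0.01 -0.86 0 0 0 0"
}}

```text
clock: 32.42
ee_pos: [0.559, -0.1474, 0.0156]
orientation: [0.001, 1.0, -0.0, 0.001]
contact_force: [-0.2, 0.1, -1.5]
width: 0.0606
gripper_force: 44.1
```

Request:
{"fn": "step_arm", "kwargs": {
  "targets": "0 0 0 0 0 0 0; 0 0 0 0 0 0 0; 0 0 0 0 0 0 0; 0 0 0 0 0 0 0; 0 0 0 0 0 0 0; 0 0 0 0 0 0 0; 0 0 0 0 0 0 0; 0 0 0 0 0 0 0; 0 0 0 0 0 0 0; 0 0 0 0 0 0 0"
}}

```text
clock: 33.25
ee_pos: [0.5577, -0.1469, 0.0142]
orientation: [0.001, 1.0, 0.0, -0.0]
contact_force: [-0.7, 0.7, -1.2]
width: 0.0597
gripper_force: 44.1
```

Request:
{"fn": "step_arm", "kwargs": {
  "targets": "0 0 -0.01 0 0 0 0; 0 0 -0.02 0 0 0 0; 0 0 -0.024 0 0 0 0; 0 0 -0.024 0 0 0 0; 0 0 -0.024 0 0 0 0.78; 0 0 -0.024 0 0 0 0.84; 0 0 -0.024 0 0 0 0.84; 0 0 -0.024 0 0 0 0.84; 0 0 -0.024 0 0 0 0.84; 0 0 -0.024 0 0 0 0.84"
}}

```text
clock: 34.08
ee_pos: [0.5578, -0.1468, 0.0106]
orientation: [0.001, 1.0, 0.0, 0.0]
contact_force: [-0.2, 2.2, -0.2]
width: 0.0717
gripper_force: 0.5
```

Request:
{"fn": "step_arm", "kwargs": {
  "targets": "0 0 0.1 0 0 0 0.84; 0 0 0.25 0 0 0 0.84; 0 0 0.4 0 0 0 0.84; 0 0 0.6 0 0 0 0.84; 0 0 0.8 0 0 0 0.84; 0 0 1 0 0 0 0.84; 0 0 1 0 0 0 0.84; 0 0 1 0 0 0 0.84; 0 0 1 0 0 0 0.84; 0 0 1 0 0 0 0.84"
}}

```text
clock: 34.92
ee_pos: [0.5564, -0.1465, 0.1587]
orientation: [0.001, 1.0, 0.001, -0.002]
contact_force: [-1.3, -0.8, 0.3]
width: 0.0717
gripper_force: 0.0
```

Run:
```python
from h import *
print(robot.get_state()['ee_pos']); t=snap('wrist','w12'); ci=robot.camera_info('wrist'); hsv=cv2.cvtColor(t,cv2.COLOR_RGB2HSV); Q={}
for n,lo,hi,z in (('lid',(0,150,60),(8,255,255),.08),('tin',(0,0,135),(180,60,255),.026)):
    m=cv2.inRange(hsv[:,:425] if n=='lid' else hsv[80:,230:425],lo,hi); c=max(cv2.findContours(m,0,1)[0],key=cv2.contourArea); (u,v),r=cv2.minEnclosingCircle(c)
    if n=='tin': u+=230;v+=80
    Q[n]=ray(ci,u,v,z); print(n,u,v,r,Q[n].round(4))
yaw=.065;x=np.array([np.cos(yaw),np.sin(yaw)]); n=np.array([-x[1],x[0]])
for k in Q: r=Q[k][:2]-[.658,-.228]; print(k,r@x,r@n)
print(np.linalg.norm((Q['lid']-Q['tin'])[:2])); snap('scene','s12')
a=cv2.imread('pics/s12.png'); b=cv2.imread('pics/w12.png')
cv2.imwrite('pics/c12.png',np.hstack([cv2.resize(a[110:250,210:410],(400,280)),cv2.resize(b,(400,280))]))
```

```text
[ 0.55637056 -0.14653563  0.15873043]
lid 189.34246826171875 215.50685119628906 37.19162368774414 [ 0.5585 -0.2352  0.08  ]
tin 320.3013687133789 186.0 37.35504913330078 [ 0.5536 -0.1482  0.026 ]
lid -0.09974328257731482 -0.0006810344646380308
tin -0.09903700950654258 0.08642711125567931
0.08711100890520404
```

View pics/c12.png

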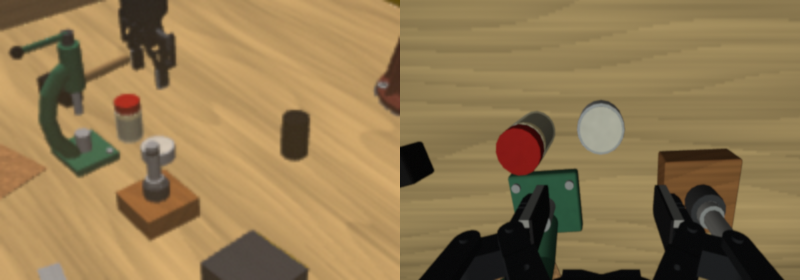

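The picture shows everything in place: the jar is 100 mm in front of the press origin and about 1 mm off its middle line, the tin is 87 mm to its left, and the setter is upright on the anvil. The gripper is clear, so I'm handing in.

```bash
python3 -c "
from bench import robot
print(robot.sign_off())"
```

```text
the job is handed in; nothing more can be done
None
```

I handed the job in at about 35 s, with no verdict returned; by the last camera check the anvil is on the block with the setter upright on it, the jar and tin are in a row before the press, and I never touched the mallet or big jar.

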